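# Demagnetise a tray of steel foot plates

## Robot

A 6-joint arm with a two-finger parallel gripper is mounted at the origin on the work surface. World frame = base frame: x ahead of the robot, y to its left, z up, the work surface at z = 0. Lengths are in m, angles in rad, forces in N, time in s.
With the tool pointing down it reaches from about 0.3 to 0.75 m from the base axis. Payload 8.5 kg.
Tool frame: the origin (TCP) lies at the centre of the arm's flange, where the gripper is bolted on; the fingertips stand 166 mm ahead of it and the grasp point (between the pads) lies ahead of it (r.hold_point_z is the y of the grasp point in the tool frame, in m); y points along the fingers, x is the direction in which the jaws open and shut, and the axes are right-handed (so a half turn about y gives the same grasp; the last joint's range is limited). The gripper opens to 88 mm and grips with 3 to 60 N. Pads are 18 mm wide; open, the fingers measure 123 mm over their backs; the gripper's body (75 mm by 187 mm) begins 45 mm behind the grasp point.
Start: joints at [-1.55, 0.381, 1.297, -0, 1.464, -0.215], TCP at [0.128, -0.535, 0.405] pointing down, gripper open.
Joint ranges: [-3.11, 3.11], [-0.89, 2.33], [0.22, 2.48], [-1.42, 4.56], [0.17, 2.85], [-2.88, 2.88]. Speed limits (rad/s): [2.39, 2.39, 3.14, 3.14, 3.14, 3.14].

## Interface

Orientations are given as a unit quaternion [x, y, z, w].
In Python, from plant import r, claw, kinematics, eyes, read_time_s, read_joints, read_qd, read_joint_torque, read_ee_pos, read_ee_rot, read_contact_force, read_ft_torque, read_gripper_width gives the robot as it stands. Calls block until the motion is done:
- r.movep(position, orientation): joint-space move of the TCP to a pose.
- r.servo_line(position, rot=None, rate=0.15, f_stop=None): straight line of the TCP; rot=None keeps the orientation; rate is the mean speed in m/s. With f_stop (N) it stops when the force on the tool has changed by that much, and returns True; else False.
- r.set_joints(angles): joint-space move.
- claw.grip(opening): opening from 0.0 (shut) to 1.0 (fully open); the grip force is fixed at half the most; returns when the fingers have stopped.
- r.sleep(seconds).
- kinematics.ik(position, orientation): joint angles nearest the present ones, or None.
- eyes.snapshot(name): name is "side" or "top"; returns a dict with "image" (400x640x3 uint8, red, green, blue), "fx", "fy", "cx", "cy" (pixels), "R" (3x3) and "t" (3): a world point X has camera coordinates R X + t. Camera axes: x right, y down, z forward; pixel columns grow to the right and rows downward; lengths in m; the calibration is good to about 2 mm. A picture is of the moment at which its call begins. There is no depth.
A pose or a line that the arm cannot do raises r.PlanningError and nothing moves.
- r.hand_in(): hands the job in, once; it reports no verdict.
Trained networks look in the newest picture that a camera, given by its name, has taken for a name from the list of things; names that differ only in an ending like _2 or _b are one class to them, and where a whole thing is asked for, a point or a joint stands for the part that bears it (a point fixed in the world has none). Each returns a list of dicts, best first, with "confidence" (0 to 1); they miss things now and then, are a little off and sometimes report something else, mostly with a low value. They report only what shows in the picture. A call takes as long as a camera call. They do not tell look-alikes from the thing itself.
- eyes.trace(camera, thing): "region" (400x640 bool, what is visible of it).
- eyes.place_of(camera, thing): "at" ([x, y, z] in m, in world coordinates, good to about 4 mm: a listed point, or the origin of a listed thing).
Readings, each from a call of its own:
- read_time_s(): time.
- read_joints(): joint angles.
- read_qd(): joint speeds.
- read_joint_torque(): joint torques, N m.
- read_ee_pos(): TCP position.
- read_ee_rot(): TCP orientation.
- read_contact_force(): force on the tool from outside, world axes, zero at the start.
- read_ft_torque(): the same for the moment, N m.
- read_gripper_width(): opening from 0.0 (shut) to 1.0 (fully open).
Only numpy, scipy, OpenCV 4.12 (cv2) and the standard library are available. Lean on these libraries where they do the work, as an engineer would, in place of code of your own. Each camera call takes 0.05 s, during which the arm holds its last target.

## Task

Switch the demagnetiser off by turning its knob fully anticlockwise to the stop; with it off, pack every steel foot plate that is on the bench into the tray on top of it, all lying flat on the tray floor in one layer, turned so that they fit side by side within the rim. Then demagnetise them: turn the knob fully clockwise to its stop, then all the way back to off, and leave the plates packed. Do not disturb the carton, the jar or the spanner.

Things in the scene. Friction and masses are not known exactly. Their poses are not given: they have to be found in the camera images.
- demag: bench demagnetiser, a grey box fixed on the bench, 256 mm along x by 214 mm along y, top 60 mm above the bench. It carries the tray and, on the panel at its -x end (towards the robot), the knob. Its origin lies on the bench straight below the centre of the tray; z up.
- tray (a point): centre of the floor of the tray on the demagnetiser's top, 60 mm above the bench, same axes as the demagnetiser. Inside, the tray is 154 mm along x by 200 mm along y, with a rim 4 mm thick and 12 mm high. All five plates fit in one layer with a few mm to spare: the two L plates interlocked over half of the y length, the three straight plates side by side (long side along y) over the other half.
- dial_grip (a point): middle of the black knob's bar grip, on the knob's upright axis, 97 mm above the bench, 125 mm from the tray's centre along -x. The bar is 53 mm long, 14 mm thick and stands 30 mm proud of the 56 mm round skirt below it; its top is 104 mm above the bench. The point's x axis lies along the bar and turns with it.
- dial (a joint): the knob's angle in rad: 0 at the fully anticlockwise stop (off), 2.7 at the fully clockwise stop (full), seen from above. At 0 the bar lies along the demagnetiser's x axis with its white mark to -x; at angle q it is turned clockwise from that by q. Light friction (about 0.06 N m); it stays where it is left.
- ell1_lug (a point): L-shaped bare steel plate, 8 mm thick: two 88 mm legs, each 44 mm wide (three 44 mm squares), 0.4 kg. On top stands a lug to pinch: 34 mm long (x), 10 thick (y), 42 tall; whole height 50. Point: the lug's centre, 29 mm above the underside; z up. L's outer corner at x, y = (-36.7, -36.7) mm; one leg runs from it along +x to 51.3, one along +y to 51.3. On the bench, any yaw. May be absent (None).
- ell2_lug (a point): a second L-shaped steel plate, the same in every way as the one of ell1_lug, with the same point and axes. Turned half round to each other, two L plates interlock notch to notch. On the bench, any yaw. May be absent (None).
- bar1_lug (a point): straight bare steel plate, 44 mm (x) by 88 mm (y), 8 mm thick, 0.3 kg. On the middle of its top stands a lug to pinch from above: 34 mm long (along x, across the plate), 10 mm thick (y), 42 mm tall; whole height 50 mm. Point: the lug's centre, 29 mm above the underside; z up. On the bench, any yaw. May be absent (None).
- bar2_lug (a point): another straight steel plate, the same in every way as the one of bar1_lug, with the same point and axes. On the bench, any yaw. May be absent (None).
- bar3_lug (a point): another straight steel plate, the same in every way as the one of bar1_lug, with the same point and axes. On the bench, any yaw. May be absent (None).
- carton: bystander: cardboard carton 80 x 140 x 70 mm high, origin at the centre of its underside
- jar: bystander: amber glass jar, 70 mm across, 90 mm high, origin at the centre of its underside
- spanner: bystander: steel spanner 200 mm long lying flat, origin under its middle
There are look-alikes about, which are no part of the job. Leave any brown or purple look-alike of the part that bears bar2_lug alone.

How it is judged:
By the outcome, as a careful person would: the job done as asked, in the order asked, and still so for the second after the job is handed in, with the robot touching nothing.
Of ell1, ell2, bar1, bar2, bar3 only 3 to 5 are there at a start; the rules pass over those that are not, and their reading is None.
At some moment in a run one of ell1, ell2, bar1, bar2, bar3 may be knocked a few centimetres aside while the robot is not near it.
It also fails if it takes over 210 s, if anything falls off the work surface, if the arm or the gripper's body presses on something with over 40 N, if the wrist force passes 120 N, or if a joint passes its speed limit or range.

## Working session

There is one attempt and no reset: what is moved stays moved. The work goes in short steps, each a Python script; the robot and the scene stay as the last script left them, time stands still between calls to the robot, and variables do not carry over. Pictures are saved under pics/ and viewed, and the job is handed in when it is done.

```bash
ls; mkdir -p pics
python3 - <<'E'
from plant import *
import cv2,numpy as np
print(read_time_s(), r.hold_point_z, read_ee_pos(), read_ee_rot(), read_gripper_width())
for n in ("top","side"):
    s=eyes.snapshot(n); cv2.imwrite(f"pics/{n}0.png",s["image"][:,:,::-1])
    print(n,s["fx"],s["fy"],s["cx"],s["cy"],np.round(s["R"],4).tolist(),s["t"])
    for k in ["demag","tray","dial_grip","ell1_lug","bar1_lug","carton","jar","spanner"]:
        print(k,[(np.round(d["at"],3).tolist(),round(d["confidence"],2)) for d in eyes.place_of(n,k)])
E
```

```text
pics
0.0 0.1473 [ 0.12849353 -0.53472999  0.40412791] [-0.55493401  0.43805062 -0.43738123  0.55574954] 0.9985267341243451
top 371.2504699545013 371.2504699545013 324.1777175042537 201.39608509186465 [[-0.0269, -0.9996, 0.0045], [-0.9982, 0.0267, -0.0532], [0.0531, -0.0059, -0.9986]] [0.02539747 0.54679152 1.11891674]
demag [([0.577, 0.181, -0.002], 0.7)]
tray [([0.576, 0.171, 0.059], 0.82)]
dial_grip [([0.451, 0.186, 0.098], 0.72), ([0.448, -0.268, 0.03], 0.23)]
ell1_lug []
bar1_lug [([0.606, -0.258, 0.031], 0.66)]
carton [([0.743, -0.208, -0.002], 0.97)]
jar [([0.757, 0.043, 0.001], 0.83), ([0.608, -0.257, 0.029], 0.4)]
spanner [([0.524, 0.421, 0.001], 0.8)]
side 438.56372448175375 438.56372448175375 314.6688747091584 202.09536787944396 [[-0.9716, -0.2357, -0.0229], [-0.1159, 0.5574, -0.8221], [0.2065, -0.7961, -0.5689]] [0.53160586 0.1399653  1.05874122]
demag [([0.571, 0.168, 0.002], 0.62)]
tray [([0.579, 0.171, 0.059], 0.94)]
dial_grip [([0.45, 0.19, 0.099], 0.77)]
ell1_lug []
bar1_lug [([0.609, -0.254, 0.031], 0.81)]
carton [([0.743, -0.213, -0.001], 0.78)]
jar [([0.756, 0.034, 0.003], 0.92)]
spanner [([0.525, 0.426, 0.005], 0.75)]
```

View pics/top0.png

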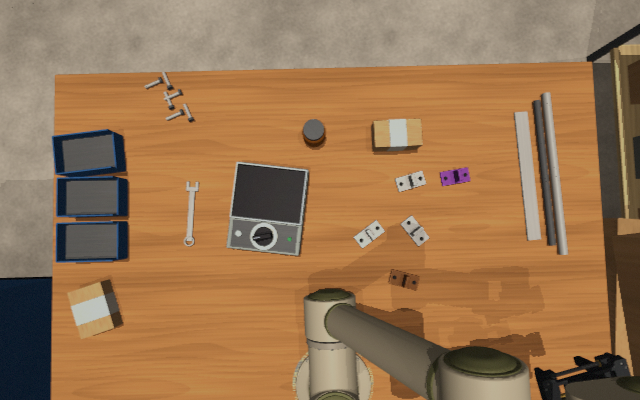

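View pics/side0.png

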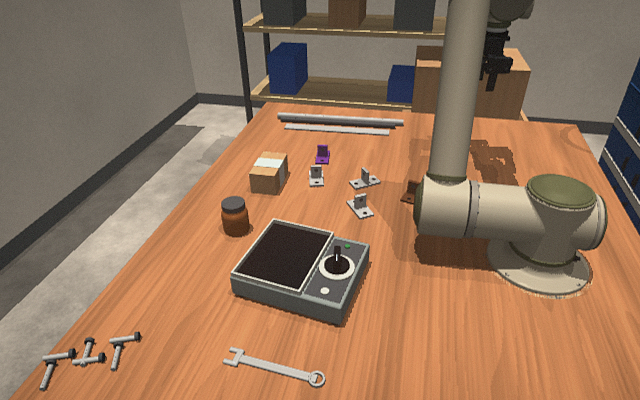

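Run:
```python
import cv2,numpy as np
a=cv2.imread("pics/top0.png");b=cv2.imread("pics/side0.png")
c=cv2.resize(a[150:300,340:490],(600,600),interpolation=cv2.INTER_CUBIC); cv2.imwrite("pics/c1.png",c)
c=cv2.resize(b[130:230,290:430],(800,571),interpolation=cv2.INTER_CUBIC); cv2.imwrite("pics/c2.png",c)
c=cv2.resize(a[150:270,215:325],(550,600),interpolation=cv2.INTER_CUBIC); cv2.imwrite("pics/c3.png",c)
```

```text
(no output)
```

View pics/c1.png

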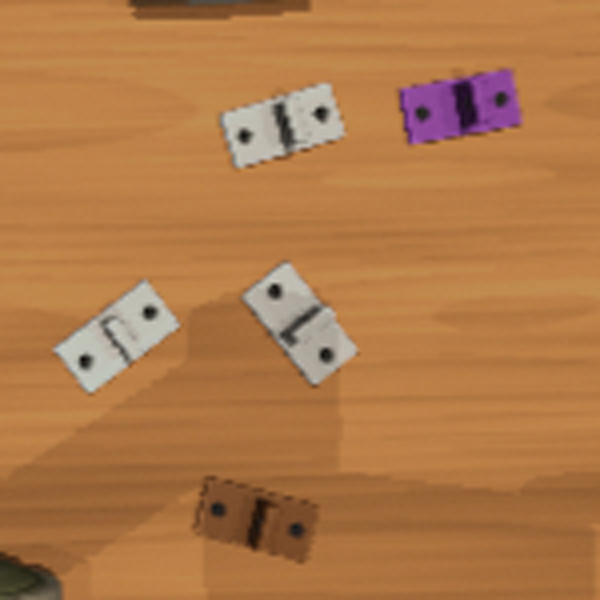

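View pics/c2.png

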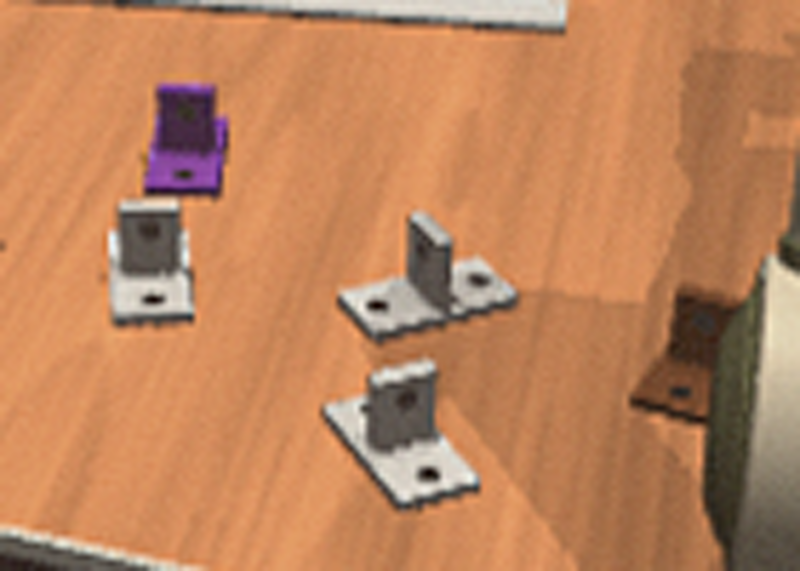

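View pics/c3.png

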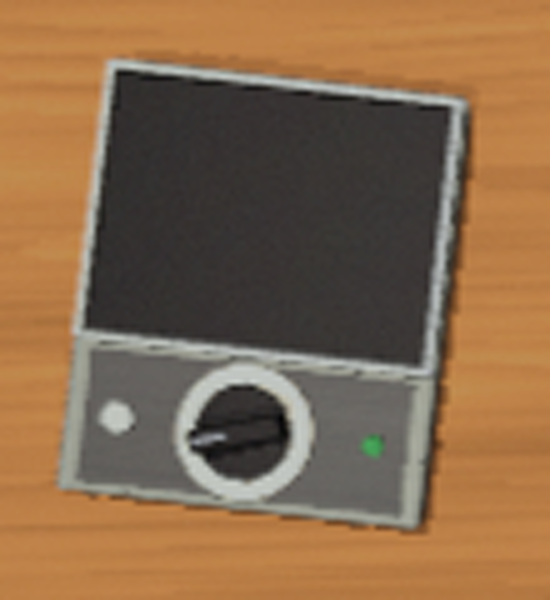

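```bash
cat > h.py <<'E'
from plant import *
import numpy as np, cv2
from scipy.optimize import minimize
from scipy.spatial.transform import Rotation as Rt
H=r.hold_point_z
def proj(s,P):
    c=np.asarray(P)@np.array(s["R"]).T+np.array(s["t"])
    return np.c_[s["fx"]*c[:,0]/c[:,2]+s["cx"], s["fy"]*c[:,1]/c[:,2]+s["cy"]]
def place(P,p):
    c,d=np.cos(p[2]),np.sin(p[2]); P=np.asarray(P,float)
    return np.c_[p[0]+c*P[:,0]-d*P[:,1], p[1]+d*P[:,0]+c*P[:,1], P[:,2]]
def box(x0,x1,y0,y1,z0,z1): return [(x,y,z) for x in(x0,x1) for y in(y0,y1) for z in(z0,z1)]
def fill(poly,sh,hull=True,S=4):
    m=np.zeros(sh,np.uint8)
    if hull: poly=cv2.convexHull(poly.astype(np.float32))[:,0]
    cv2.fillPoly(m,[np.round(poly*256).astype(np.int32)],255,lineType=cv2.LINE_AA,shift=8); return m/255.
def ren_bar(s,p):
    sh=(400,640)
    return np.maximum(fill(proj(s,place(box(-.022,.022,-.044,.044,0,.008),p)),sh),fill(proj(s,place(box(-.017,.017,-.005,.005,.008,.05),p)),sh))
def ren_tray(s,p):
    sq=lambda z:[(-.077,-.1,z),(.077,-.1,z),(.077,.1,z),(-.077,.1,z)]
    return np.minimum(fill(proj(s,place(sq(.06),p)),(400,640)),fill(proj(s,place(sq(.072),p)),(400,640)))
def fit(ren,views,p0,yaws):
    best=None
    def cost(v):
        p=np.array([v[0]/100,v[1]/100,v[2]]);c=0
        for s,m in views:
            q=ren(s,p); c+=1-np.minimum(q,m).sum()/np.maximum(q,m).sum()
        return c/len(views)
    for y in yaws:
        o=minimize(cost,[p0[0]*100,p0[1]*100,y],method="Nelder-Mead",options=dict(initial_simplex=[[p0[0]*100+a,p0[1]*100+b,y+c] for a,b,c in((0,0,0),(.6,0,0),(0,.6,0),(0,0,.25))],xatol=.003,fatol=1e-4,maxiter=250))
        if best is None or o.fun<best[0]: best=(o.fun,np.array([o.x[0]/100,o.x[1]/100,o.x[2]]))
    return best
def steel(img):
    hsv=cv2.cvtColor(img,cv2.COLOR_RGB2HSV)
    return hsv[...,1]<60
def quat(phi):
    X=np.array([np.cos(phi),np.sin(phi),0]);Y=np.array([0,0,-1.]);Z=np.cross(X,Y)
    return Rt.from_matrix(np.c_[X,Y,Z]).as_quat()
def tcp(x,y,z): return [float(x),float(y),float(z)+H]
def bestphi(x,y,z,phi,q=None):
    out=[]
    for k in(-1,0,1,2):
        j=kinematics.ik(tcp(x,y,z),quat(phi+k*np.pi))
        if j is not None: out.append((abs(j[5]),phi+k*np.pi,j))
    return min(out,key=lambda t:t[0])
E
python3 - <<'E'
from h import *
V={}
for n in("side","top"):
    s=eyes.snapshot(n);V[n]=s
    im=s["image"]
    g=im.max(2); 
    c=proj(s,[[.577,.172,.06]])[0].astype(int)
    m=(g<95).astype(np.uint8)
    k,l=cv2.connectedComponents(m,connectivity=4); mm=(l==l[c[1],c[0]])
    s["m"]=cv2.morphologyEx(mm.astype(np.uint8),cv2.MORPH_OPEN,np.ones((3,3)))*1.
    print(n,c,g[c[1],c[0]],mm.sum())
for w in(["top"],["side"],["top","side"]):
    print(w,fit(ren_tray,[(V[n],V[n]["m"]) for n in w],[.577,.172],[-.07]))
for n in("side","top"):
    o=V[n]["image"].copy(); o[V[n]["m"]>0]=[255,0,0]; cv2.imwrite(f"pics/m_{n}.png",o[:,:,::-1])
    t=eyes.trace(n,"bar1_lug"); print([(d["confidence"],d["region"].sum(),np.argwhere(d["region"]).mean(0)[::-1]) for d in t])
    print([(d["at"],d["confidence"]) for d in eyes.place_of(n,"bar2_lug")])
E
```

```text
side [283 254] 46 3725
top [268 191] 54 3550
['top'] (np.float64(0.047189504367039836), array([ 0.57367292,  0.17453681, -0.14381839]))
['side'] (np.float64(0.025741345717788744), array([ 0.57723822,  0.16954186, -0.12654959]))
['top', 'side'] (np.float64(0.047158181906899466), array([ 0.57625078,  0.17200765, -0.15136562]))
[(0.63, np.int64(281), array([315.71530249, 176.48042705]))]
[([0.455, -0.2667, 0.0299], 0.83), ([0.3039, -0.2232, 0.0313], 0.75), ([0.6233, -0.3964, 0.0267], 0.65)]
[(0.81, np.int64(416), array([410.43028846, 181.01682692])), (0.59, np.int64(312), array([262.96474359, 236.07051282]))]
[([0.4533, -0.2649, 0.0304], 0.78), ([0.6136, -0.3935, 0.0264], 0.6), ([0.3013, -0.224, 0.0271], 0.56)]
```

```bash
python3 - <<'E'
from h import *
rows=[]
for n,(x0,y0) in(("top",(215,150)),("side",(220,205))):
    s=eyes.snapshot(n); K=5
    for p,nm in(((.5755,.172,-.145),"a"),((.5755,.172,-.128),"b")):
        w,h=(110,120) if n=="top" else (160,120)
        im=cv2.resize(s["image"][y0:y0+h,x0:x0+w,::-1],None,fx=K,fy=K,interpolation=cv2.INTER_CUBIC)
        for z,a,b,col in((.072,.077,.1,(0,0,255)),(.072,.081,.104,(0,255,0))):
            q=(proj(s,place([(-a,-b,z),(a,-b,z),(a,b,z),(-a,b,z)],p))+.5-[x0,y0])*K
            cv2.polylines(im,[np.round(q).astype(int)],True,col,1)
        q=(proj(s,place([(-.125,0,.104)],p))+.5-[x0,y0])[0]*K
        cv2.circle(im,tuple(q.astype(int)),3,(255,255,0),-1)
        cv2.imwrite(f"pics/ov_{n}_{nm}.png",im)
E
python3 -c "
import cv2,numpy as np
a=cv2.imread('pics/ov_top_a.png');b=cv2.imread('pics/ov_top_b.png')
cv2.imwrite('pics/ov1.png',cv2.resize(np.hstack([a,b]),(800,436)))
"
```

```text
(no output)
```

View pics/ov1.png

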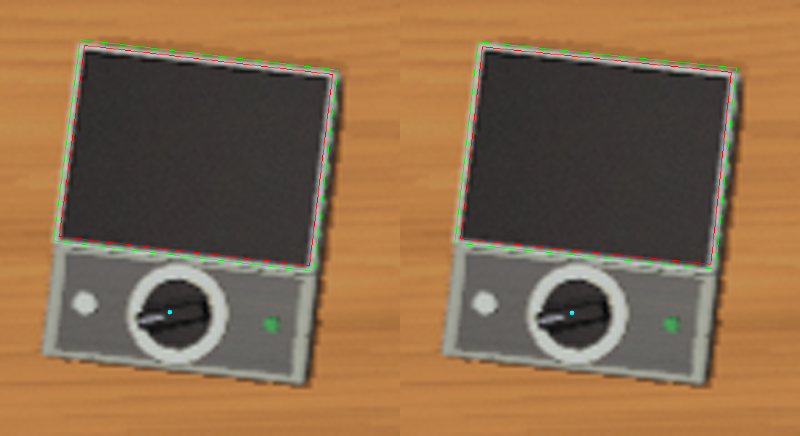

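View pics/ov_side_a.png

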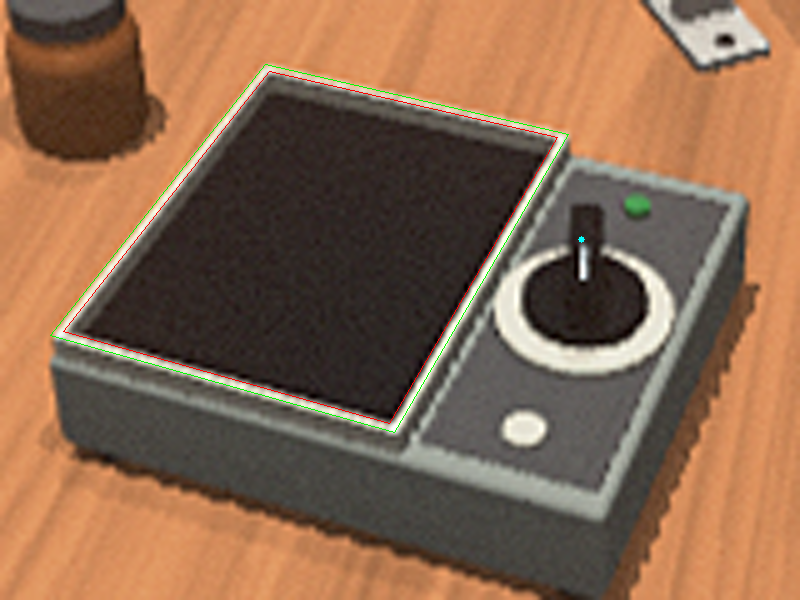

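View pics/ov_side_b.png

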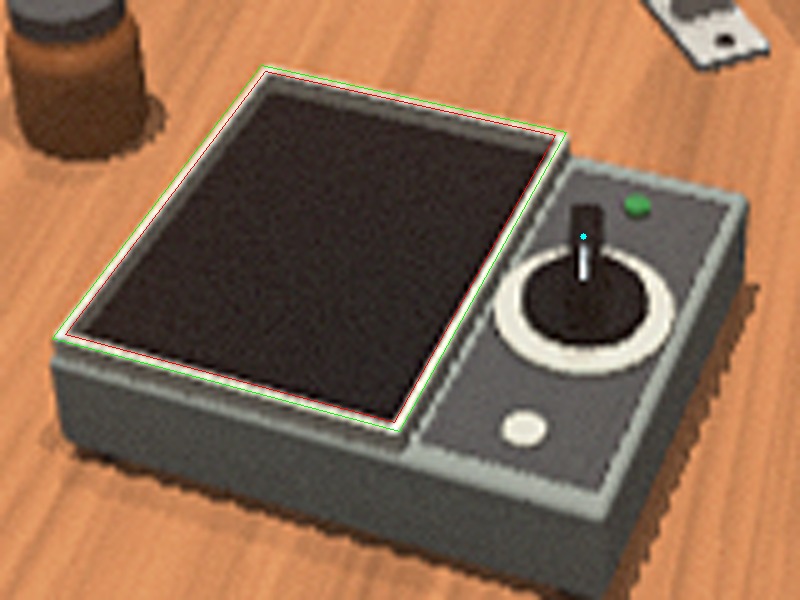

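```bash
cat >> h.py <<'E'
TRAY=np.array([.5755,.172,-.138])
KN=place([(-.125,0,0)],TRAY)[0]
def kphi(q): return np.pi+TRAY[2]+np.pi/2-q
E
python3 - <<'E'
from h import *
print(KN)
for q in(0,1.27,2.7):
    for k in(-1,0,-2):
        for z in(.097,.16):
            j=kinematics.ik(tcp(KN[0],KN[1],z),quat(kphi(q)+k*np.pi)); print(q,k,z,None if j is None else np.round(j,3))
E
```

```text
[0.45168836 0.1891953  0.        ]
0 -1 0.097 [ 0.154  0.467  1.696 -0.     0.979 -1.278]
0 -1 0.16 [ 0.154  0.377  1.617 -0.     1.147 -1.278]
0 0 0.097 [ 0.154  0.467  1.696 -0.     0.979  1.863]
0 0 0.16 [ 0.154  0.377  1.617 -0.     1.147  1.863]
0 -2 0.097 [ 0.154  0.467  1.696 -0.     0.979  1.863]
0 -2 0.16 [ 0.154  0.377  1.617 -0.     1.147  1.863]
1.27 -1 0.097 [ 0.154  0.467  1.696 -0.     0.979 -0.008]
1.27 -1 0.16 [ 0.154  0.377  1.617 -0.     1.147 -0.008]
1.27 0 0.097 None
1.27 0 0.16 None
1.27 -2 0.097 None
1.27 -2 0.16 None
2.7 -1 0.097 [ 0.154  0.467  1.696 -0.     0.979  1.422]
2.7 -1 0.16 [ 0.154  0.377  1.617 -0.     1.147  1.422]
2.7 0 0.097 [ 0.154  0.467  1.696 -0.     0.979 -1.72 ]
2.7 0 0.16 [ 0.154  0.377  1.617 -0.     1.147 -1.72 ]
2.7 -2 0.097 [ 0.154  0.467  1.696 -0.     0.979 -1.72 ]
2.7 -2 0.16 [ 0.154  0.377  1.617 -0.     1.147 -1.72 ]
```

```bash
cat >> h.py <<'E'
def turn(q0,q1,extra=.2,step=.1):
    """set_joints in steps on j6; returns q at which moment rose, knob assumed gripped"""
    j=np.array(read_joints()); b=j.copy(); sg=np.sign(q1-q0); m0=np.array(read_ft_torque())
    q=q0; log=[]
    while sg*(q1+sg*extra-q)>1e-6:
        d=step if sg*(q1-sg*.15-q)>0 else .03
        q+=sg*min(d,sg*(q1+sg*extra-q)); b[5]=j[5]+(q-q0); r.set_joints(b.tolist())
        m=np.array(read_ft_torque())-m0; log.append((round(q,2),round(m[2],2)))
        if abs(m[2])>.45 and sg*(q-(q1-sg*.35))>0: break
    print("turn",log[:3],log[-8:],"j6",read_joints()[5],"t",read_time_s())
    return q
def knob_grip(q):
    r.movep(tcp(KN[0],KN[1],.19),quat(kphi(q)-np.pi)); claw.grip(.45)
    print("stop?",r.servo_line(tcp(KN[0],KN[1],.097),rate=.1,f_stop=12))
    claw.grip(0.); print("w",read_gripper_width()*88,"F",np.round(read_contact_force(),1),"M",np.round(read_ft_torque(),2))
def knob_release():
    claw.grip(.45); p=read_ee_pos(); r.servo_line([p[0],p[1],.19+H],rate=.15)
E
python3 - <<'E'
from h import *
knob_grip(1.27)
turn(1.27,0.)
print("F",np.round(read_contact_force(),1),read_gripper_width()*88)
E
```

```text
stop? False
w 14.030713502480426 F [-0.1 -0.1  2.6] M [-0.12  0.05 -0.02]
turn [(np.float64(1.17), np.float64(0.12)), (np.float64(1.07), np.float64(0.12)), (np.float64(0.97), np.float64(0.04))] [(np.float64(0.37), np.float64(0.05)), (np.float64(0.27), np.float64(0.11)), (np.float64(0.17), np.float64(0.04)), (np.float64(0.07), np.float64(0.09)), (np.float64(0.04), np.float64(0.04)), (np.float64(0.01), np.float64(0.06)), (np.float64(-0.02), np.float64(-0.25)), (np.float64(-0.05), np.float64(-0.62))] j6 -1.3224252298283468 t 10.5333
F [ 6.8  9.2 -5.6] 13.910514154345615
```

Run:
```python
from h import *
knob_release()
j=read_joints().copy() if hasattr(read_joints(),'copy') else read_joints()
r.set_joints([1.55,0.381,1.297,0,1.464,-.215])
for n in("top","side"):
    s=eyes.snapshot(n); cv2.imwrite(f"pics/{n}1.png",s["image"][:,:,::-1])
    for k in ["bar1_lug","bar2_lug","ell1_lug"]:
        print(n,k,[(np.round(d["at"],3).tolist(),round(d["confidence"],2)) for d in eyes.place_of(n,k)],[(round(d["confidence"],2),int(d["region"].sum()),np.argwhere(d["region"]).mean(0)[::-1].round()) for d in eyes.trace(n,k)])
print(read_time_s())
```

```text
top bar1_lug [([0.607, -0.26, 0.031], 0.8)] [(0.55, 439, array([410., 181.])), (0.34, 6545, array([268., 208.]))]
top bar2_lug [([0.447, -0.325, 0.029], 0.92), ([0.305, -0.226, 0.025], 0.68), ([0.615, -0.394, 0.03], 0.62)] [(0.94, 375, array([403., 279.])), (0.86, 418, array([455., 176.])), (0.75, 420, array([434., 230.]))]
top ell1_lug [] [(0.73, 6455, array([268., 208.]))]
side bar1_lug [([0.606, -0.256, 0.031], 0.82)] [(0.8, 275, array([316., 177.]))]
side bar2_lug [([0.45, -0.321, 0.028], 0.66), ([0.305, -0.223, 0.034], 0.66), ([0.619, -0.394, 0.028], 0.61)] [(0.93, 354, array([412., 193.])), (0.87, 327, array([367., 171.])), (0.72, 238, array([322., 155.]))]
side ell1_lug [] []
14.9083
```

View pics/top1.png

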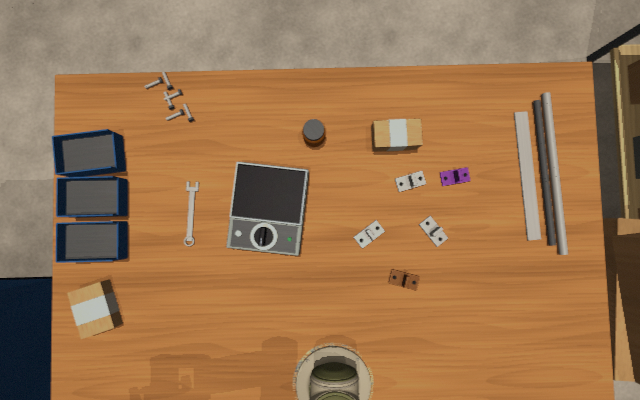

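View pics/side1.png

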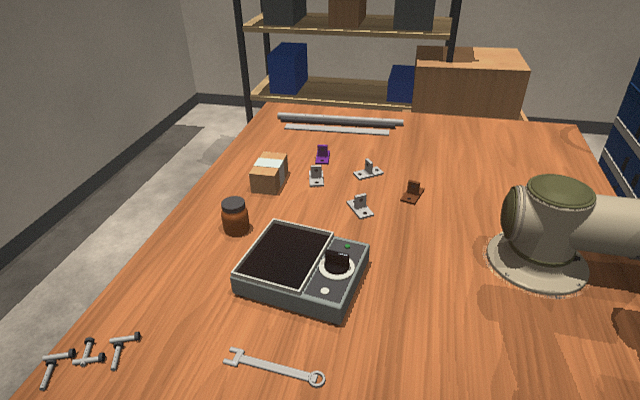

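```bash
cat >> h.py <<'E'
def barmask(s,xy,rad=.07):
    im=s["image"].astype(int); sat=im.max(2)-im.min(2)
    m=(sat<38)
    reg=np.zeros((400,640),np.uint8)
    a=np.linspace(0,6.28,24); P=[(xy[0]+rad*np.cos(t),xy[1]+rad*np.sin(t),z) for t in a for z in(0,.05)]
    reg=fill(proj(s,np.array(P)),(400,640))>.5
    m=(m&reg).astype(np.uint8)
    k,l,st,_=cv2.connectedComponentsWithStats(m,connectivity=4)
    i=1+np.argmax(st[1:,4]); mm=(l==i).astype(np.uint8)
    mm=cv2.morphologyEx(mm,cv2.MORPH_CLOSE,np.ones((3,3),np.uint8))
    return mm*1.
def locate(xy,names=("top","side"),yaws=np.arange(0,3.1,.4),save=None):
    V=[]
    for n in names:
        s=eyes.snapshot(n); V.append((s,barmask(s,xy)))
    f,p=fit(ren_bar,V,xy,yaws)
    if save:
        t=[]
        for s,m in V:
            c=proj(s,[[p[0],p[1],.02]])[0].astype(int)-30
            im=s["image"][c[1]:c[1]+60,c[0]:c[0]+60,::-1].copy()
            im=cv2.resize(im,None,fx=6,fy=6,interpolation=cv2.INTER_CUBIC)
            for B in(box(-.022,.022,-.044,.044,0,.008),box(-.017,.017,-.005,.005,.008,.05)):
                q=(cv2.convexHull(proj(s,place(B,p)).astype(np.float32))[:,0]+.5-c)*6
                cv2.polylines(im,[np.round(q).astype(int)],True,(0,0,255),1)
            t.append(im)
        cv2.imwrite(save,np.hstack(t))
    return f,p
E
python3 - <<'E'
from h import *
for i,xy in enumerate([(.607,-.257),(.447,-.323),(.455,-.135)]):
    f,p=locate(xy,save=f"pics/fit{i}.png"); print(f,p)
im=np.vstack([cv2.imread(f"pics/fit{i}.png") for i in range(3)]); cv2.imwrite("pics/fits.png",cv2.resize(im,(400,600)))
print([(d["at"]) for d in eyes.place_of("side","dial_grip")])
s=eyes.snapshot("top");cv2.imwrite("pics/k1.png",cv2.resize(s["image"][210:260,225:310,::-1],None,fx=8,fy=8,interpolation=cv2.INTER_CUBIC))
E
```

```text
0.15457426943460384 [ 0.60531068 -0.25657495  0.25981975]
0.1776822734433252 [ 0.44717191 -0.32048345  2.20957087]
0.14642797473378094 [ 0.44706735 -0.12432201  3.74277925]
[[0.4492, 0.1897, 0.1007]]
```

View pics/fits.png

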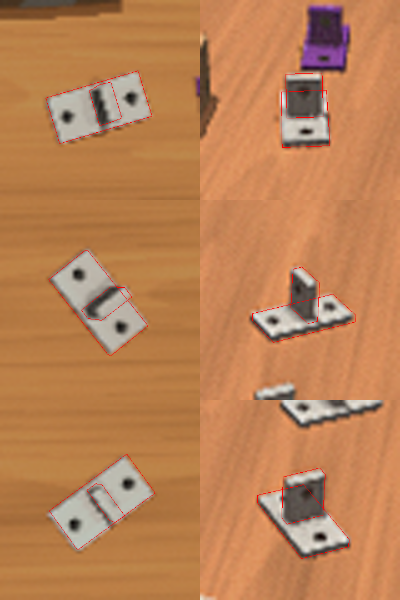

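View pics/k1.png

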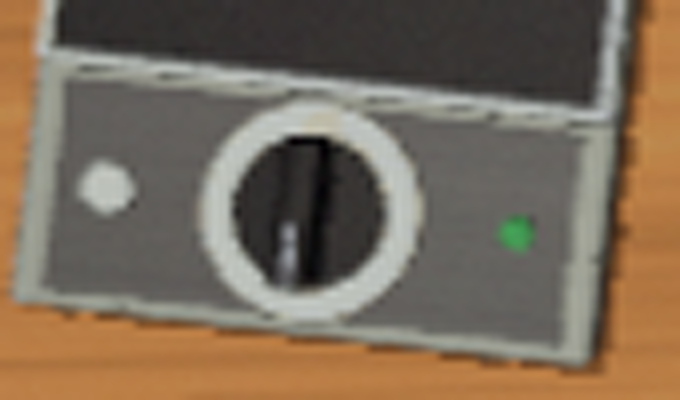

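```bash
cat >> h.py <<'E'
def pick(p,zg=.031):
    x,y=p[:2]; a,phi,j=bestphi(x,y,zg,p[2]+np.pi/2)
    r.movep(tcp(x,y,.2),quat(phi)); claw.grip(.45)
    st=r.servo_line(tcp(x,y,zg),rate=.15,f_stop=12)
    if st: print("STOPPED",read_ee_pos(),read_contact_force()); return False
    claw.grip(0.); w=read_gripper_width()*88
    r.servo_line(tcp(x,y,.21),rate=.2)
    print("picked w",w,read_gripper_width()*88,"F",np.round(read_contact_force(),1),"t",read_time_s())
    return w>7
def put(tx,ty,zg=.031):
    g=place([(tx,ty,0)],TRAY)[0]
    a,phi,j=bestphi(g[0],g[1],.06+zg,TRAY[2]+np.pi/2)
    r.movep(tcp(g[0],g[1],.21),quat(phi))
    r.servo_line(tcp(g[0],g[1],.06+zg+.012),rate=.2)
    st=r.servo_line(tcp(g[0],g[1],.06+zg-.003),rate=.03,f_stop=5)
    print("touch",st,read_ee_pos()[2]-H-zg,np.round(read_contact_force(),1))
    claw.grip(.4); p=read_ee_pos(); r.servo_line([p[0],p[1],.21+H],rate=.2)
PARK=[1.55,0.381,1.297,0,1.464,-.215]
E
python3 - <<'E'
from h import *
f,p=locate((.605,-.2565)); print(f,p)
if pick(p): put(.049,0)
r.movep([.35,-.1,.42],quat(np.pi/2))
for n in("top","side"):
    s=eyes.snapshot(n); cv2.imwrite(f"pics/{n}2.png",s["image"][:,:,::-1])
print(read_time_s())
E
```

```text
0.15448610981914246 [ 0.60533858 -0.25668472  3.40163381]
picked w 9.788879683997322 9.512470459418765 F [-0.2 -0.2 -3. ] t 22.2167
touch True 0.05994840647995925 [0.3 0.9 3.2]
27.9833
```

View pics/side2.png

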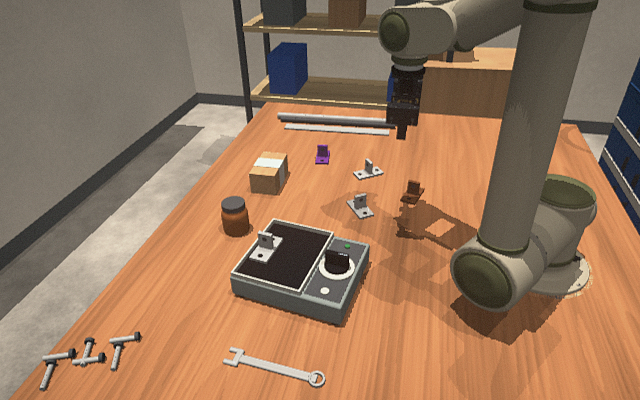

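View pics/top2.png

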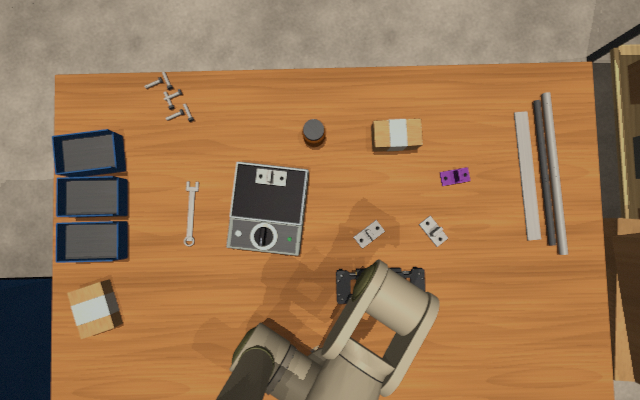

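Run:
```python
from h import *
f,p=locate((.447,-.3205)); print(f,p)
if f<.25 and pick(p): put(0,0)
r.movep([.35,-.1,.42],quat(np.pi/2))
f,p=locate((.447,-.1243),save="pics/fitc.png"); print(f,p)
for n in("top","side"):
    s=eyes.snapshot(n); cv2.imwrite(f"pics/{n}3.png",s["image"][:,:,::-1])
    c=s["image"][150:270,215:325,::-1] if n=="top" else s["image"][205:325,220:380,::-1]
    cv2.imwrite(f"pics/{n}3c.png",cv2.resize(c,None,fx=5,fy=5,interpolation=cv2.INTER_CUBIC))
print(read_time_s())
```

```text
0.18240530962595053 [ 0.44958908 -0.3197146   2.2001822 ]
picked w 9.780265382882819 10.013758722897816 F [ 0.3  0.6 -2.3] t 32.2333
touch True 0.05992341705782703 [-0.5 -0.3  4.7]
0.1429182313946593 [ 0.44438761 -0.1241953   3.75180983]
38.0417
```

View pics/side3c.png

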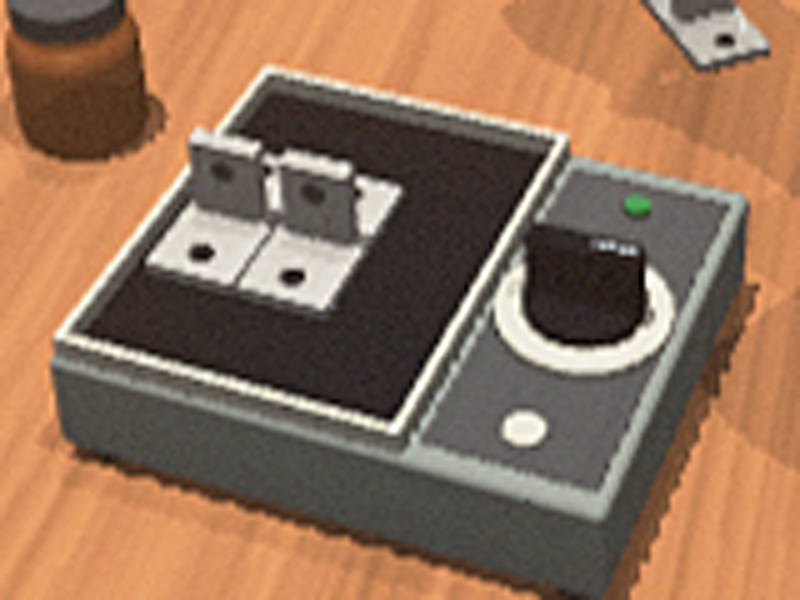

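View pics/top3c.png

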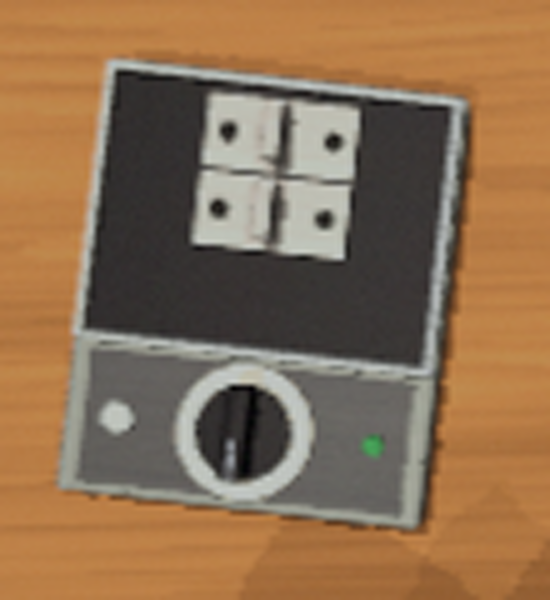

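View pics/fitc.png

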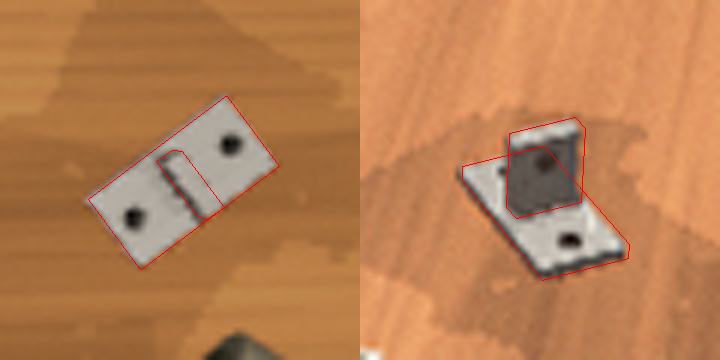

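Run:
```python
from h import *
f,p=locate((.4458,-.1243)); print(f,p)
if f<.25 and pick(p): put(-.049,0)
r.movep([.35,-.1,.42],quat(np.pi/2))
for n in("top","side"):
    s=eyes.snapshot(n); cv2.imwrite(f"pics/{n}4.png",s["image"][:,:,::-1])
    c=s["image"][150:270,215:325,::-1] if n=="top" else s["image"][205:325,220:380,::-1]
    cv2.imwrite(f"pics/{n}4c.png",cv2.resize(c,None,fx=5,fy=5,interpolation=cv2.INTER_CUBIC))
print(read_time_s())
```

```text
0.14364557445723714 [ 0.44451231 -0.12424722  0.61239183]
picked w 9.490350437418574 9.854949084504275 F [ 0.3  0.1 -2.6] t 43.525
touch True 0.059888141339409395 [0.2 0.2 3.8]
48.8583
```

View pics/side4c.png

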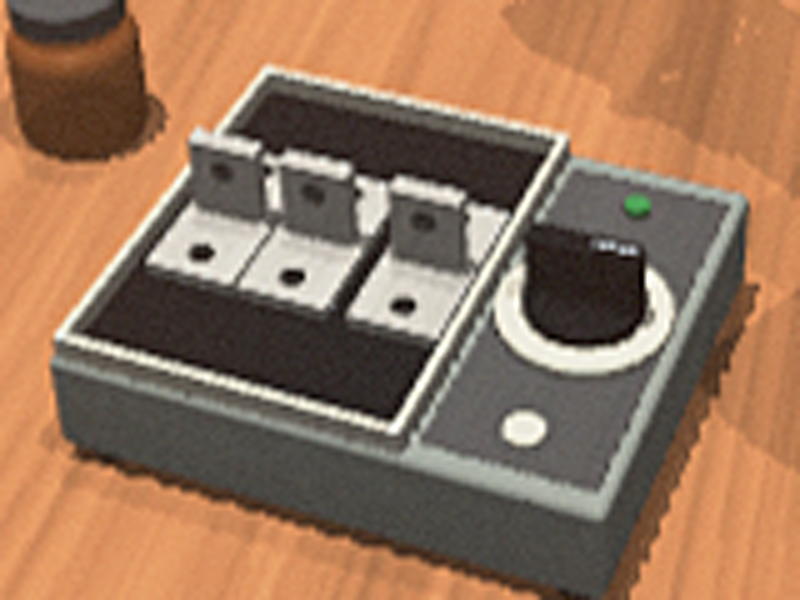

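View pics/top4c.png

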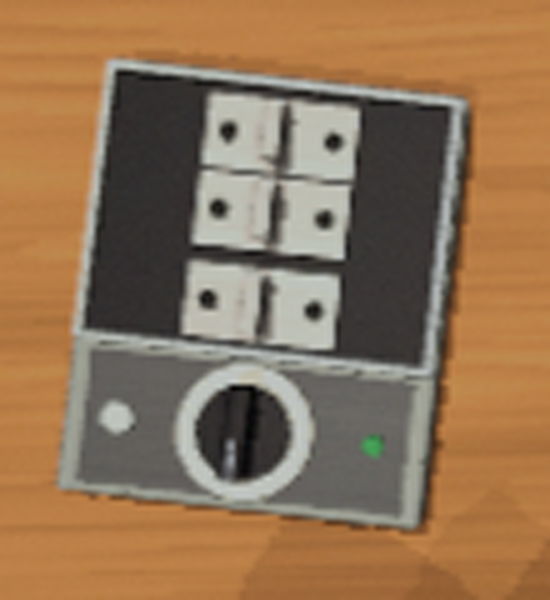

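View pics/top4.png

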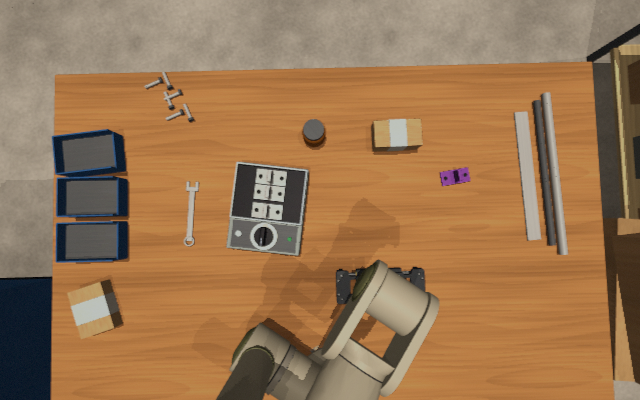

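Run:
```python
from h import *
knob_grip(0.)
q=turn(0.,2.7)
print("w",read_gripper_width()*88)
q=turn(q,0.)
print("F",np.round(read_contact_force(),1),read_gripper_width()*88)
knob_release()
r.movep([.35,-.1,.42],quat(np.pi/2))
r.set_joints([-1.55, 0.381, 1.297, -0, 1.464, -0.215])
for n in("top","side"):
    s=eyes.snapshot(n); cv2.imwrite(f"pics/{n}5.png",s["image"][:,:,::-1])
    c=s["image"][150:270,215:325,::-1] if n=="top" else s["image"][205:325,220:380,::-1]
    cv2.imwrite(f"pics/{n}5c.png",cv2.resize(c,None,fx=5,fy=5,interpolation=cv2.INTER_CUBIC))
print(read_time_s())
```

```text
stop? False
w 13.816800734357459 F [0.1 9.5 0.1] M [ 1.33 -0.24  0.05]
turn [(np.float64(0.1), np.float64(-0.07)), (np.float64(0.2), np.float64(-0.16)), (np.float64(0.3), np.float64(-0.1))] [(np.float64(2.4), np.float64(-0.1)), (np.float64(2.5), np.float64(-0.13)), (np.float64(2.6), np.float64(-0.08)), (np.float64(2.63), np.float64(-0.11)), (np.float64(2.66), np.float64(-0.08)), (np.float64(2.69), np.float64(-0.05)), (np.float64(2.72), np.float64(0.33)), (np.float64(2.75), np.float64(0.54))] j6 1.465423848468535 t 59.6917
w 13.719349907567857
turn [(np.float64(2.65), np.float64(-0.52)), (np.float64(2.55), np.float64(-0.58)), (np.float64(2.45), np.float64(-0.54))] [(np.float64(1.05), np.float64(-0.49)), (np.float64(0.95), np.float64(-0.53)), (np.float64(0.85), np.float64(-0.52)), (np.float64(0.75), np.float64(-0.5)), (np.float64(0.65), np.float64(-0.52)), (np.float64(0.55), np.float64(-0.53)), (np.float64(0.45), np.float64(-0.56)), (np.float64(0.35), np.float64(-0.56))] j6 -0.9259213198116892 t 65.6917
F [ 1.  -5.3 -0.8] 13.919024690608204
70.1
```

View pics/top5c.png

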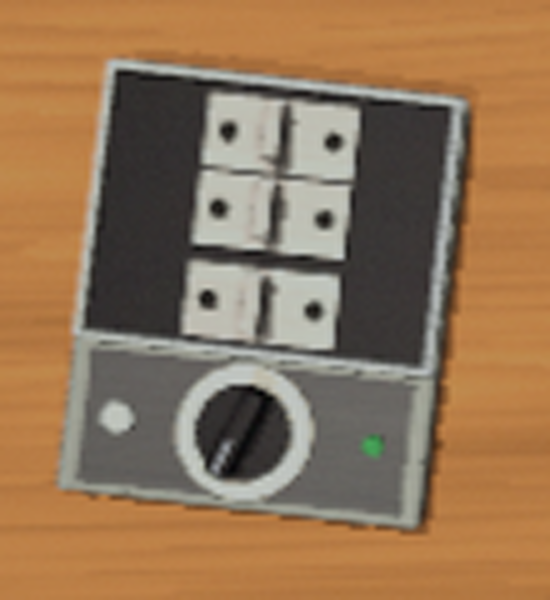

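View pics/side5.png

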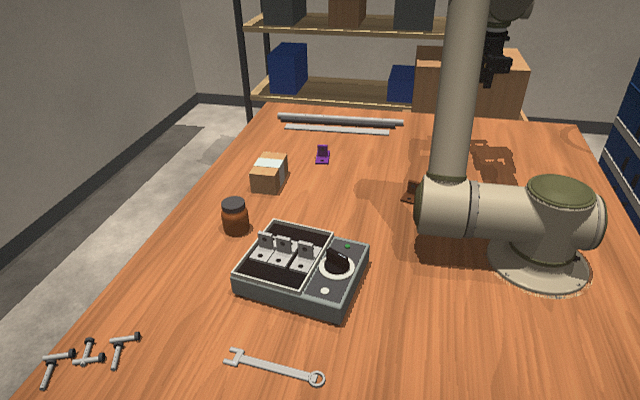

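View pics/top5.png

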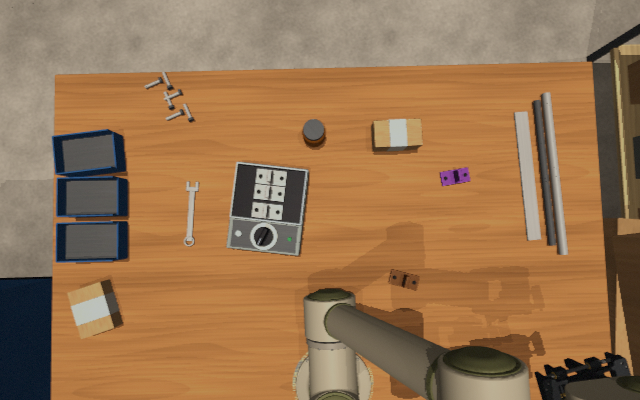

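The clockwise stop was reached: the moment jumped at 2.72. The return broke off at about 0.35 because its moment zero was taken against the stop. I'll finish that turn now.

Run:
```python
from h import *
r.movep([.35,-.1,.42],quat(np.pi/2))
knob_grip(.35)
q=turn(.35,0.,extra=.12,step=.06)
print("F",np.round(read_contact_force(),1),"M",np.round(read_ft_torque(),2),read_gripper_width()*88)
knob_release()
r.movep([.35,-.1,.42],quat(np.pi/2))
r.set_joints([-1.55, 0.381, 1.297, -0, 1.464, -0.215])
for n in("top","side"):
    s=eyes.snapshot(n); cv2.imwrite(f"pics/{n}6.png",s["image"][:,:,::-1])
    c=s["image"][150:270,215:325,::-1] if n=="top" else s["image"][205:325,220:380,::-1]
    cv2.imwrite(f"pics/{n}6c.png",cv2.resize(c,None,fx=5,fy=5,interpolation=cv2.INTER_CUBIC))
    print([np.round(eyes.place_of(n,k)[0]["at"],3).tolist() for k in("carton","jar","spanner")])
print(read_time_s())
```

```text
stop? False
w 13.44511612812466 F [ 2.2  7.2 -0.5] M [ 0.93 -0.36 -0.02]
turn [(np.float64(0.29), np.float64(0.1)), (np.float64(0.23), np.float64(0.02)), (np.float64(0.17), np.float64(0.12))] [(np.float64(0.23), np.float64(0.02)), (np.float64(0.17), np.float64(0.12)), (np.float64(0.11), np.float64(0.06)), (np.float64(0.08), np.float64(0.08)), (np.float64(0.05), np.float64(0.07)), (np.float64(0.02), np.float64(0.03)), (np.float64(-0.01), np.float64(-0.15)), (np.float64(-0.04), np.float64(-0.53))] j6 -1.3143718278141627 t 77.1417
F [ 1.8  5.8 -2.7] M [ 0.85 -0.37 -0.55] 14.241274566900561
[[0.744, -0.21, -0.004], [0.76, 0.044, 0.0], [0.523, 0.421, 0.001]]
[[0.742, -0.213, -0.002], [0.756, 0.034, 0.003], [0.524, 0.425, 0.003]]
81.8417
```

View pics/top6c.png

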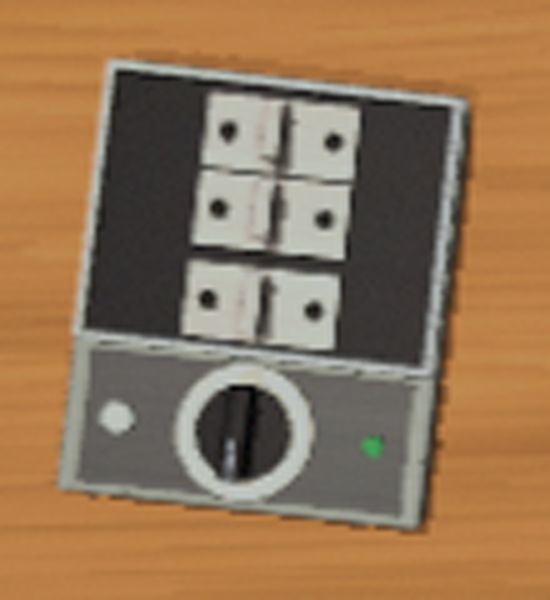

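View pics/side6c.png

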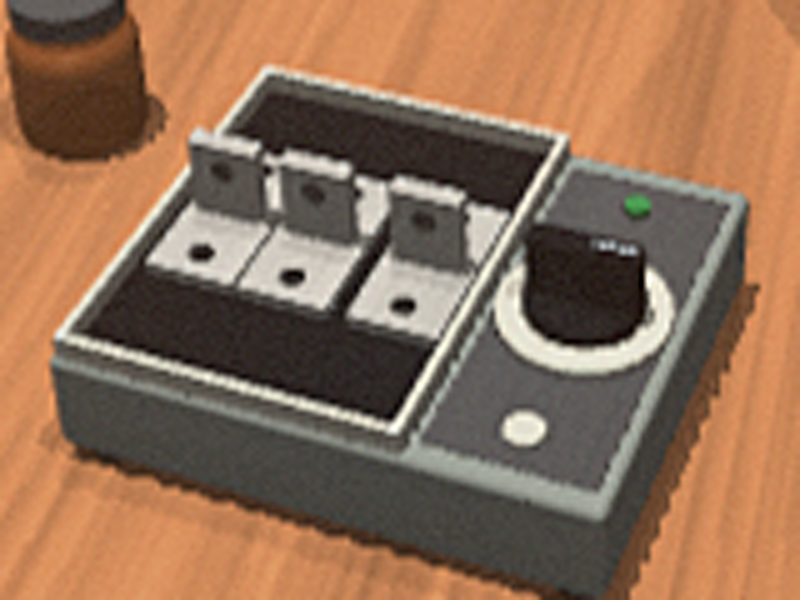

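The pictures show the knob back at off, with its mark to -x, at about (232,465) in the top crop. The three plates lie flat inside the rim and the bystanders are where they were.

```bash
python3 -c "
from plant import *
print(r.hand_in())"
```

```text
the job is handed in; nothing more can be done
None
```

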